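Run the test coupon along the rail into the reader's corner pocket and start the reading

TASK

The loose rectangular ceramic coupon on the reader's steel deck is to be measured: with the fingertips push it flat against the long rail, slide it along the rail into the corner pocket until it sits flush against both rail and end stop, and only then press the round start key fully down and let it come up again. The coupon must stay down flat on the deck all the way - push it, do not take it between the fingers or lift it. Leave the round pellet, the calibration tile and everything else standing about where they are.

Things in the scene. Friction and masses are not known exactly. Their poses are not given: they have to be found in the camera images.
- coupon: The off-white alumina ceramic test coupon: loose block 32 mm (its x) by 44 mm (its y, the long way) by 14 mm high, about 75 g. Origin: centre of its underside, z up. Starts flat on the reader's deck, between rail and robot, turned at most 0.5 rad from the rail; slides under less than 2 N. (Coupons like it in the white tray stay there.)
- reader: Low white bench instrument, fixed, housing 240 mm (x) by 400 mm (y). Origin: centre of its underside; x points away from the robot, square to the rail, y along the rail. Its flat grey steel deck lies 80 mm above the bench, from x = -112 to 112 mm, y = -192 to 108 mm. Beyond, to y = 191 mm, is the key panel, 2 mm lower, with a flat display and three flat dummy keys.
- rail (a point): Middle of the long rail's face, at deck height; axes as the reader. The rail is a straight aluminium bar along y, 12 mm wide, 9 mm high above the deck (the coupon stands 5 mm proud of it); its working face looks to -x, towards the robot. It runs from 136 mm on the -y side of this point to the end stop, 124 mm on the +y side.
- seat (a point): Deck point at the centre of the corner pocket, over the round dark window (21 mm): where the coupon's origin lies when home, long side along the rail. Axes as the reader: x into the rail (face at x = 16 mm), y to the end stop (face at y = 22 mm). A short outer guide, inner face x = -19 mm, y = 0 to 22 mm, splays out to x = -27 at y = -16 mm; 12 mm wide. Pocket open to -y. Bars 9 mm high.
- start_key_top (a point): Centre of the top face of the start key, the only raised round key: a grey disc 26 mm across, standing 9 mm proud of its black collar (42 mm across, 12 mm high), on the key panel beyond the end stop, on the side nearer the robot. It is pressed straight down.
- start_key (a joint): Travel of the start key in m: 0 up, 0.005 fully down; a spring returns it, about 5 N hold it fully down.
- disc: Round off-white ceramic pellet, 32 mm across, 9 mm high, loose on the deck on the side nearer the robot. Origin: centre of underside. Leave alone.
- cal_tile: Calibration tile: flat black round holder 48 mm across, 14 mm high, with a white face, loose on the deck near the robot, level with the pocket. Origin: centre of underside. Leave alone.
- light_trap: Light trap: plain grey cap with a metal rim, 52 mm across and 48 mm high, loose on the bench beside the reader's key panel. Origin: centre of underside. Leave alone.
- tweezers: Steel tweezers, 130 mm long, 16 mm wide, 6 mm high, lying on the bench between robot and reader. Origin: middle of underside, x along them. Leave alone.
- jar: Amber jar with a lid, 56 mm across, 75 mm high, on the bench to the right (-y). Origin: centre of underside. Leave alone.
- beaker: Glass beaker, 68 mm across, 90 mm high, on the bench to the right (-y). Origin: centre of underside. Leave alone.
- coupon_tray: White open tray, 130 by 170 by 28 mm, with further coupons in it, on the bench to the left (+y). Origin: centre of underside. Leave alone.
- wash_bottle: White wash bottle with a blue cap and a bent spout, 62 mm across, 193 mm high, on the bench to the left (+y). Origin: centre of underside. Leave alone.
Not all that is in view belongs to the job. What is shaped like the coupon but brown or purple is not meant.

How it is judged:
By the outcome, as a careful person would: the job done as asked, in the order asked, and still so for the second after the job is handed in, with the robot touching nothing.
It also fails if it takes over 53 s, if anything falls off the work surface, if the arm or the gripper's body presses on something with over 40 N, if the wrist force passes 120 N, or if a joint passes its speed limit or range.

ROBOT

A 7-joint arm with a two-finger parallel gripper is mounted at the origin on the work surface. World frame = base frame: x ahead of the robot, y to its left, z up, the work surface at z = 0. Lengths are in m, angles in degrees, forces in N, time in s.
With the tool pointing down it reaches from about 0.4 to 0.75 m from the base axis. Payload 19.5 kg.
Tool frame: the origin (TCP) lies on the centre line of the jaws, within the pads' length; the fingertips stand 8 mm ahead of it and the grasp point (between the pads) lies 11 mm behind it; z points along the fingers, y is the direction in which the jaws open and shut (so a half turn about z gives the same grasp; the last joint's range is limited). The gripper opens to 85 mm and grips with 20 to 120 N. Pads are 22 mm wide; open, the fingers measure 114 mm over their backs; the gripper's body (76 mm by 85 mm) begins 54 mm behind the grasp point. The pads swing forward as they close: fully open they stand 13 mm farther back than shut.
Start: joints at [-78.765, 40.479, -1.581, 85.061, 1.261, 54.483, -4.326], TCP at [0.135, 0.559, 0.239] pointing down, gripper open.
Joint ranges: [-155.06, 155.06], [-18.47, 123.98], [-90, 86.84], [0, 140.48], [-83.41, 263.41], [0, 116], [-161.91, 161.91]. Speed limits (degrees/s): [108.29, 108.29, 147.25, 147.25, 172.46, 172.46, 172.46].

INTERFACE

Orientations are given as a 3x3 rotation matrix whose columns are the frame's x, y, z axes.
In Python, from rig import ctrl, cams, job gives the robot as it stands.
- The arm moves only by the shell command python3 -m inch 'ROWS' [FORCE]. ROWS is text: rows parted by semicolons, each of 5 numbers parted by spaces: the shift along the tool's x, y, z in mm, then the turn about the tool's z in rad, then the closure, from -1 (fully open) to 1 (shut). A call has 1 to 5 rows; each row is the pose to reach, as a shift and turn from the pose commanded when the call began, along the tool's axes at that moment; what a row does not reach only later rows make up. A row lasts 1/8 s, in which the tool goes at most 62.5 mm and 10.7 degrees, less where a joint would pass 70% of its speed; a pose out of reach is approached as far as the arm can. A call with a gripper value outside its range is refused whole. The fingers move at their own pace and stop on an object; FORCE is the grip in N (left out, the last holds). Time passes only in rows, so rows that repeat a pose let the fingers close. It gives the time, the measured TCP pose, the force and the opening at its end, in the units of the state.
- ctrl.get_state(): the state, without advancing time (a new reading comes with each control period).
- cams.get_image(name): name is "scene" or "top" or "wrist"; returns a dict with "img" (384x512x3 uint8, blue, green, red), "camera_matrix" (3x3 intrinsics, pixels), "distortion" ([k1, k2, p1, p2, k3] as OpenCV has them; the pictures are not rectified), "xyz" and "orientation" of the camera in the world. Camera axes: x right, y down, z forward; pixel columns grow to the right and rows downward; lengths in m; the calibration is good to about 2 mm. A picture is of the moment at which its call begins. There is no depth.
- job.close_job(): hands the job in, once; it reports no verdict.
The state is a dict: "time": time; "q": joint angles; "qd": joint speeds; "tau": joint torques, N m; "ee_pos": TCP position; "ee_rot": TCP orientation; "ft_force": force on the tool from outside, world axes, zero at the start; "torque": the same for the moment, N m; "grip_width": opening from 0.0 (shut) to 1.0 (fully open).
Only numpy, scipy, OpenCV 4.12 (cv2) and the standard library are available. Lean on these libraries where they do the work, as an engineer would, in place of code of your own. Each camera call takes 0.05 s, during which the arm holds its last target.

## Working session

There is one attempt and no reset: what is moved stays moved. The work goes in short steps, Python scripts to look and compute and a shell command to move; the robot and the scene stay as the last step left them, time stands still between calls to the robot, and variables do not carry over. Pictures are saved under pics/ and viewed, and the job is handed in when it is done.

```bash
mkdir -p pics; ls; python3 - <<'E'
from rig import ctrl,cams
import cv2,pickle
s=ctrl.get_state(); print(s['time'],s['ee_pos'],s['ee_rot'],s['grip_width'],s['ft_force'])
for n in ['scene','top','wrist']:
    d=cams.get_image(n); pickle.dump(d,open(f'pics/{n}0.pkl','wb')); cv2.imwrite(f'pics/{n}0.png',d['img'])
    print(n,d['camera_matrix'],d['distortion'],d['xyz'],d['orientation'])
E
```

```text
pics
0.0 [0.13539645 0.55857797 0.23884597] [[-9.71859368e-01  2.35561719e-01 -2.14271931e-04]
 [ 2.35561813e-01  9.71858812e-01 -1.03976200e-03]
 [-3.66860593e-05 -1.06097672e-03 -9.99999436e-01]] 1.0014649063126089 [-0.40353524  0.02955191 -0.1056325 ]
scene [[485.52428884   0.         250.25041652]
 [  0.         485.52428884 196.85626011]
 [  0.           0.           1.        ]] [-0.10021957  0.          0.          0.          0.        ] [ 1.66179781 -0.81087613  0.9790806 ] [[ 0.60169892  0.44197154 -0.6652966 ]
 [ 0.79856751 -0.31644977  0.51200535]
 [ 0.01575884 -0.83935732 -0.54335159]]
top [[375.99132364   0.         261.82915283]
 [  0.         375.99132364 189.17541819]
 [  0.           0.           1.        ]] [0.00745932 0.         0.         0.         0.        ] [0.51599884 0.02875468 1.189657  ] [[-0.01044865 -0.99852388  0.05329993]
 [-0.99990993  0.00998437 -0.00896961]
 [ 0.0084242  -0.05338885 -0.99853826]]
wrist [[302.48328451   0.         253.77856426]
 [  0.         302.48328451 187.34023317]
 [  0.           0.           1.        ]] [-0.05425722  0.          0.          0.          0.        ] [0.06939006 0.57412834 0.37300464] [[ 0.23592254  0.93735248  0.25634134]
 [ 0.971771   -0.22721549 -0.06351563]
 [-0.00129181  0.26408984 -0.96449722]]
```

View pics/top0.png

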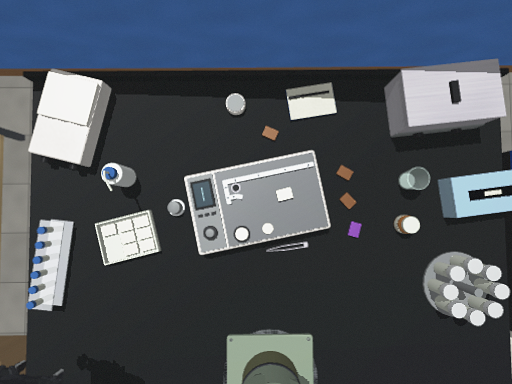

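View pics/scene0.png

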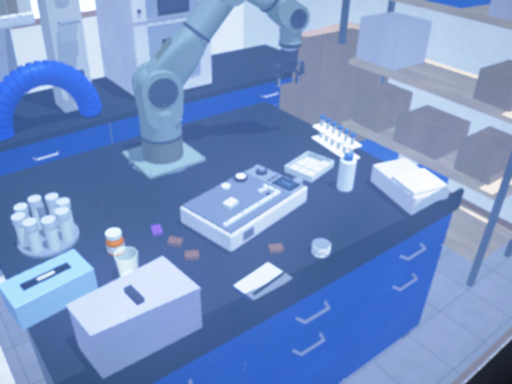

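```bash
python3 - <<'E'
import cv2
im=cv2.imread('pics/top0.png')
cv2.imwrite('pics/topc.png',cv2.resize(im[90:250,180:340],None,fx=5,fy=5,interpolation=cv2.INTER_CUBIC)[:600])
cv2.imwrite('pics/topc.png',cv2.resize(im[75:225,160:360],None,fx=4,fy=4,interpolation=cv2.INTER_CUBIC))
E
```

```text
(no output)
```

View pics/topc.png

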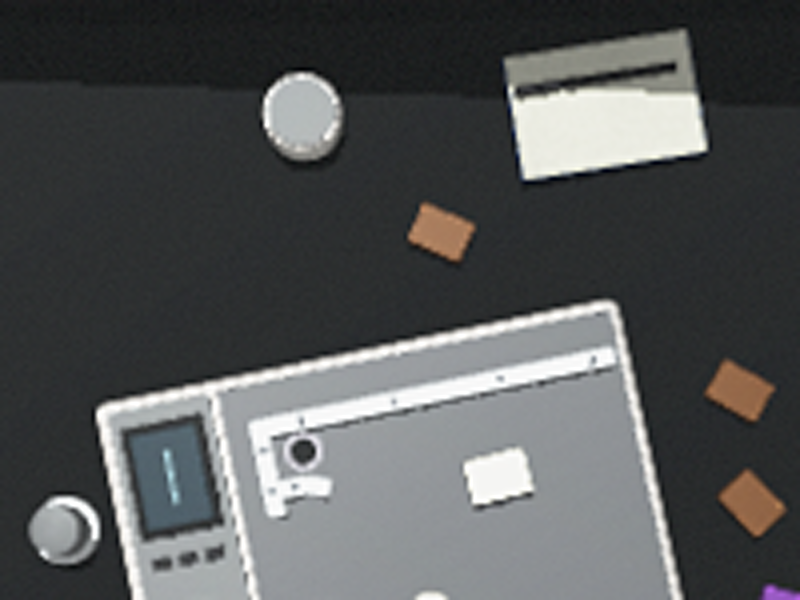

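The off-white block at about (285,194) in top is the only coupon-shaped object on the deck. The brown ones at (270,132), (345,172) and (348,201), the purple one at (355,229) and the tray ones at (127,237) are excluded. I'll take an enlarged crop of the lower deck for the reader features.

```bash
python3 - <<'E'
import cv2
im=cv2.imread('pics/top0.png')
cv2.imwrite('pics/topd.png',cv2.resize(im[145:265,180:340],None,fx=5,fy=5,interpolation=cv2.INTER_CUBIC))
E
```

```text
(no output)
```

View pics/topd.png

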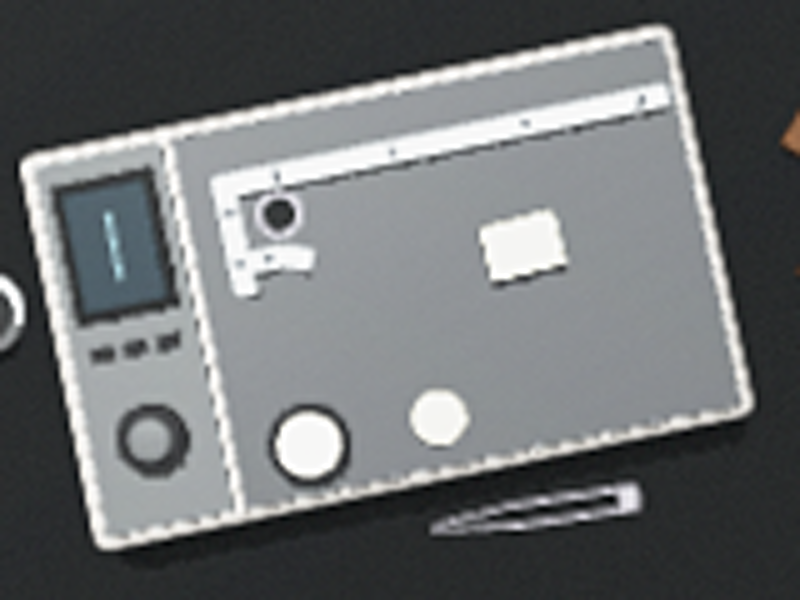

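```bash
cat > h.py <<'E'
import numpy as np,cv2,pickle
def ray(d,p,z):
    p=np.array(p,float).reshape(-1,1,2)
    n=cv2.undistortPoints(p,np.array(d['camera_matrix']),np.array(d['distortion'])).reshape(-1,2)
    v=np.c_[n,np.ones(len(n))]@np.array(d['orientation']).T; o=np.array(d['xyz'])
    z=np.broadcast_to(z,len(v))
    return (o+v*((z-o[2])/v[:,2])[:,None])[:,:2]
def proj(d,P):
    R=np.array(d['orientation']);t=-R.T@np.array(d['xyz'])
    return cv2.projectPoints(np.array(P,float).reshape(-1,1,3),cv2.Rodrigues(R.T)[0],t,np.array(d['camera_matrix']),np.array(d['distortion']))[0].reshape(-1,2)
E
python3 - <<'E'
from h import *
d=pickle.load(open('pics/top0.pkl','rb'))
f=lambda L:np.array([[180+(u+.5)/5-.5,145+(v+.5)/5-.5] for u,v in L])
W=ray(d,f([(22,157),(670,27),(752,408),(102,548)]),0.08)
M=np.array([(.12,.2),(.12,-.2),(-.12,-.2),(-.12,.2)])
a=M-M.mean(0);b=W-W.mean(0)
yaw=np.arctan2((a[:,0]*b[:,1]-a[:,1]*b[:,0]).sum(),(a*b).sum());c,s=np.cos(yaw),np.sin(yaw);R=np.array([[c,-s],[s,c]])
o=W.mean(0);print('yaw',np.degrees(yaw),'o',o,'res',(b-a@R.T)*1000)
T=lambda p:(p-o)@R*1000
for n,pts,z in [('seat',[(279,214)],.08),('coupon top corners',[(480,228),(551,210),(567,262),(492,283)],.094),('disc',[(439,417)],.089),('cal',[(310,443)],.094),('key',[(152,437)],.099),('railface z89',[(240,197),(668,108)],.089),('endstop inner z89',[(242,195),(250,250)],.089)]:
    w=ray(d,f(pts),z); print(n,w.round(4).tolist(),'reader',T(w).round(1).tolist())
    if len(pts)==4: print(w.mean(0),T(w.mean(0)))
E
```

```text
yaw 11.19382825596087 o [0.53942235 0.03317236] res [[-1.79709741 -4.30097008]
 [-5.56932123  3.28022044]
 [ 3.55456412  5.57579798]
 [ 3.81185452 -4.55504834]]
seat [[0.5813, 0.0968]] reader [[53.4, 54.3]]
coupon top corners [[0.5711, -0.0212], [0.5812, -0.0629], [0.5507, -0.0718], [0.5389, -0.0278]] reader [[20.5, -59.5], [22.3, -102.3], [-9.3, -105.1], [-12.3, -59.8]]
[ 0.56048091 -0.04593443] [  5.3010427  -81.68994653]
disc [[0.4612, 0.0038]] reader [[-82.4, -13.6]]
cal [[0.4473, 0.0789]] reader [[-81.5, 62.7]]
key [[0.4521, 0.1697]] reader [[-59.2, 150.9]]
railface z89 [[0.5909, 0.119], [0.641, -0.1331]] reader [[67.2, 74.2], [67.3, -182.8]]
endstop inner z89 [[0.5921, 0.1179], [0.5598, 0.1134]] reader [[68.1, 72.9], [35.6, 74.7]]
```

```bash
cat >> h.py <<'E'
o0=np.array([0.53942,0.03317]);yaw0=np.radians(11.194)
RR=np.array([[np.cos(yaw0),-np.sin(yaw0)],[np.sin(yaw0),np.cos(yaw0)]])
def r2w(p): return o0+RR@(np.array(p)/1000)
def w2r(p): return (np.array(p)[:2]-o0)@RR*1000
def go(tgts):
    "world xyz targets -> tool shifts mm; turn to reader yaw"
    from rig import ctrl
    s=ctrl.get_state();R=np.array(s['ee_rot']);p=np.array(s['ee_pos'])
    ay=np.degrees(np.arctan2(R[1,1],R[0,1]))
    print('t',s['time'],'z',p[2].round(4),'reader',w2r(p).round(1),'toolyang-rdr',round(ay-90-np.degrees(yaw0),2),'turn(rad) needed',round(np.radians(ay-90)-yaw0,4),'F',np.round(s['ft_force'],1),'g',round(s['grip_width'],2))
    for t in tgts: print((R.T@(np.array(t)-p)*1000).round(1))
E
python3 -c "
from h import *
e=r2w([-36,-81.7])
go([[.30,.45,.239],[.45,.25,.239],[*e,.239]])"
```

```text
t 0.15 z 0.239 reader [-294.3  593.9] toolyang-rdr -24.82 turn(rad) needed -0.4331 F [ 0.4  0.2 -0.4] g 1.0
[-185.6  -66.8    0. ]
[-3.784e+02 -2.259e+02  2.000e-01]
[-5.180e+02 -5.048e+02  4.000e-01]
```

```bash
python3 -m inch '-60 -20 0 -0.15 1; -120 -42 0 -0.3 1; -185 -67 0 -0.433 1; -235 -107 0 -0.433 1; -285 -147 0 -0.433 1' 20; python3 -c "
from h import *
e=r2w([-36,-81.7])
go([[.45,.25,.239],[*e,.239]])"
```

```text
time: 0.78
ee_pos: [0.3716, 0.3565, 0.2391]
ee_rot: [[-0.981, -0.194, -0.0], [-0.194, 0.981, -0.0], [0.0, -0.0, -1.0]]
ft_force: [0.7, 1.2, -1.0]
grip_width: -0.001
t 0.775 z 0.2391 reader [-101.9  349.7] toolyang-rdr -0.02 turn(rad) needed -0.0004 F [ 0.7  1.2 -1. ] g -0.0
[-5.630e+01 -1.196e+02  1.000e-01]
[-6.600e+01 -4.314e+02  2.000e-01]
```

```bash
python3 -m inch '-30 -55 0 0 1; -50 -112 0 0 1; -56 -173 0 0 1; -60 -234 0 0 1; -62 -295 0 0 1'; python3 -m inch '-2 -60 0 0 1; -4 -120 0 0 1; -4 -136 0 0 1; -4 -136 0 0 1'; python3 - <<'E'
from h import *
from rig import cams
e=r2w([-36,-81.7])
for n in ['wrist','top']:
    d=cams.get_image(n); pickle.dump(d,open(f'pics/{n}1.pkl','wb')); 
    cv2.imwrite(f'pics/{n}1.png',d['img'])
go([[*e,.239],[*e,.095]])
d=pickle.load(open('pics/wrist1.pkl','rb'));cv2.imwrite('pics/wrist1.png',cv2.resize(d['img'],(800,600)))
E
```

```text
time: 1.4
ee_pos: [0.4887, 0.0789, 0.2392]
ee_rot: [[-0.981, -0.194, -0.0], [-0.194, 0.981, -0.0], [0.0, -0.0, -1.0]]
ft_force: [1.4, 0.3, -0.3]
grip_width: 0.002
time: 1.9
ee_pos: [0.5187, -0.0522, 0.2391]
ee_rot: [[-0.981, -0.193, -0.0], [-0.193, 0.981, 0.0], [0.0, 0.0, -1.0]]
ft_force: [-0.6, 0.7, 0.7]
grip_width: 0.001
t 2.0 z 0.2393 reader [-36.6 -77.9] toolyang-rdr 0.08 turn(rad) needed 0.0014 F [ 0.5 -0.2 -0.1] g 0.0
[-0.6 -3.8  0.3]
[ -0.6  -3.9 144.3]
```

View pics/wrist1.png

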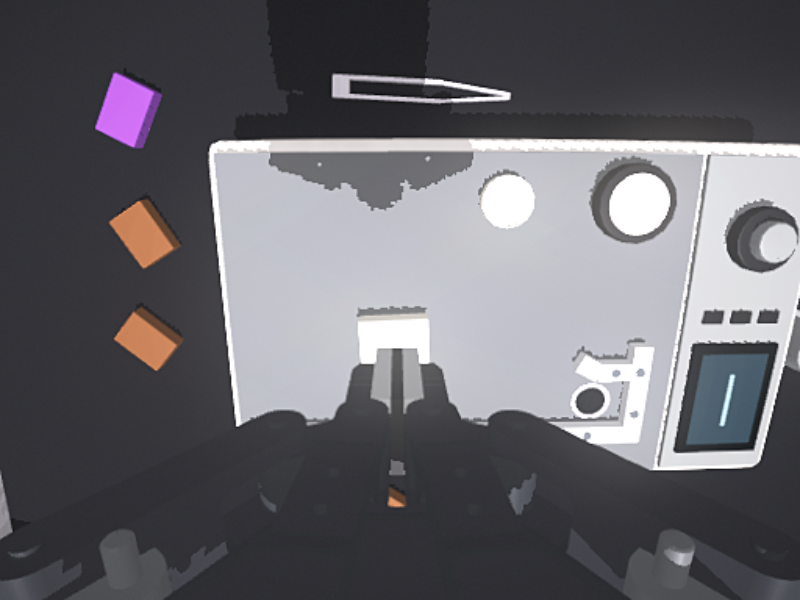

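```bash
python3 - <<'E'
from h import *
d=pickle.load(open('pics/wrist1.pkl','rb'))
im=d['img'];cv2.imwrite('pics/w1c.png',cv2.resize(im[190:290,215:440],None,fx=3.5,fy=3.5,interpolation=cv2.INTER_CUBIC))
f=lambda L:(np.array(L)+.5)/1.5625-.5
for n,p,z in [('coupon near top',[(358,320),(429,317)],.094),('window',[(590,401)],.08),('disc',[(508,201)],.089),('cal',[(640,204)],.094),('key',[(776,241)],.099)]:
    print(n,[w2r(w).round(1) for w in ray(d,f(p),z)])
E
```

```text
coupon near top [array([ -11.2, -104.1]), array([-13.1, -59.9])]
window [array([53.3, 54.2])]
disc [array([-83.8, -13.7])]
cal [array([-82.9,  64.1])]
key [array([-62.2, 150.1])]
```

View pics/w1c.png

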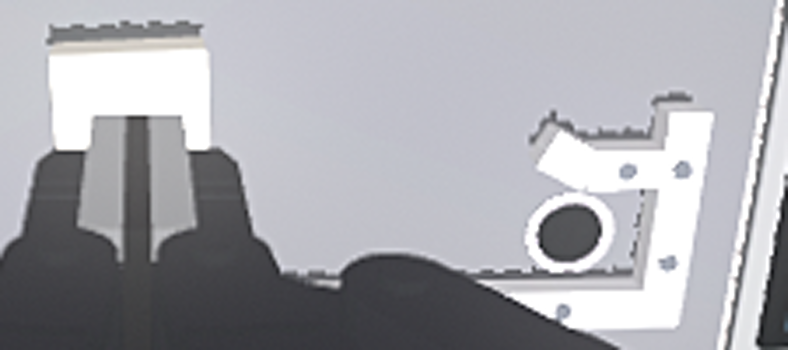

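```bash
python3 -m inch '3 -4 50 0 1; 3 -4 100 0 1; 3 -4 122 0 1; 3 -4 122 0 1'; python3 -m inch '0 0 6 0 1; 0 0 12 0 1; 0 0 22 0 1;0 0 22 0 1'; python3 - <<'E'
from h import *
from rig import cams
go([])
d=cams.get_image('wrist');cv2.imwrite('pics/wrist2.png',cv2.resize(d['img'],(800,600)));pickle.dump(d,open('pics/wrist2.pkl','wb'))
E
```

```text
time: 2.5
ee_pos: [0.516, -0.0547, 0.1165]
ee_rot: [[-0.981, -0.196, -0.002], [-0.196, 0.981, 0.001], [0.002, 0.001, -1.0]]
ft_force: [0.7, 0.6, 0.4]
grip_width: -0.001
time: 3.0
ee_pos: [0.5163, -0.0563, 0.0947]
ee_rot: [[-0.981, -0.194, -0.001], [-0.194, 0.981, -0.0], [0.001, 0.0, -1.0]]
ft_force: [-0.5, 0.4, -0.7]
grip_width: -0.0
t 3.0 z 0.0947 reader [-40.  -83.3] toolyang-rdr -0.01 turn(rad) needed -0.0001 F [-0.5  0.4 -0.7] g -0.0
```

View pics/wrist2.png

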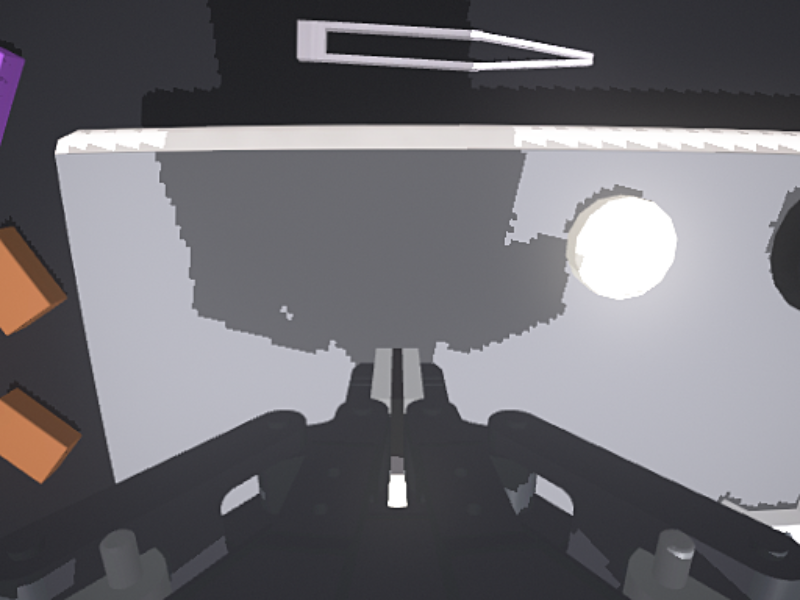

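```bash
python3 -m inch '-10 1 3 0 1; -16 1 3 0 1; -22 1 3 0 1; -28 1 3 0 1; -34 1 3 0 1'; python3 -m inch '-6 0 0 0 1; -12 0 0 0 1; -18 0 0 0 1; -23 0 0 0 1; -26 0 0 0 1'; python3 - <<'E'
from h import *
from rig import cams
go([])
for n in ['wrist','top']:
    d=cams.get_image(n);pickle.dump(d,open(f'pics/{n}3.pkl','wb'));i=d['img']
    cv2.imwrite(f'pics/{n}3.png',cv2.resize(i,(800,600)) if n=='wrist' else cv2.resize(i[145:265,180:340],None,fx=5,fy=5,interpolation=cv2.INTER_CUBIC))
E
```

```text
time: 3.68
ee_pos: [0.5501, -0.0487, 0.0923]
ee_rot: [[-0.981, -0.194, -0.0], [-0.194, 0.981, -0.0], [0.0, -0.0, -1.0]]
ft_force: [-0.8, -0.6, 0.4]
grip_width: 0.002
time: 4.3
ee_pos: [0.5755, -0.0436, 0.0923]
ee_rot: [[-0.981, -0.194, -0.0], [-0.194, 0.981, -0.0], [0.0, -0.0, -1.0]]
ft_force: [-2.3, 0.5, 1.3]
grip_width: 0.0
t 4.3 z 0.0923 reader [ 20.5 -82.4] toolyang-rdr -0.01 turn(rad) needed -0.0002 F [-2.3  0.5  1.3] g 0.0
```

View pics/wrist3.png

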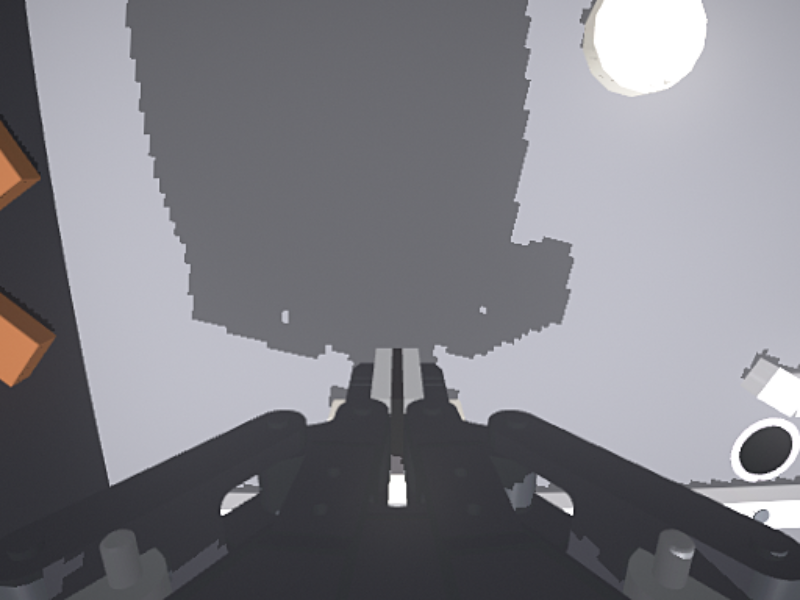

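View pics/top3.png

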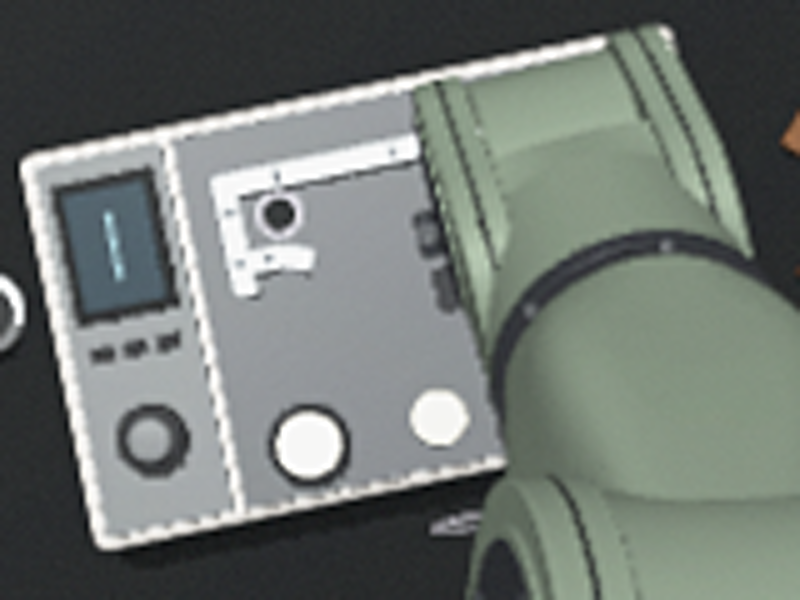

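The wrist view shows the coupon square in front of the fist, with its near corners at about (332,402) and (462,400). The force is about 2 N, so it isn't on the rail yet. I'll creep on until the force rises.

```bash
python3 -m inch '-1.5 0 0 0 1; -3 0 0 0 1; -3 0 0 0 1'; python3 -m inch '-1 0 0 0 1; -1 0 0 0 1'; python3 -m inch '-1 0 0 0 1; -1 0 0 0 1'
```

```text
time: 4.78
ee_pos: [0.5783, -0.0431, 0.0923]
ee_rot: [[-0.981, -0.194, 0.0], [-0.194, 0.981, -0.0], [-0.0, -0.0, -1.0]]
ft_force: [-0.4, -0.2, -0.5]
grip_width: -0.002
time: 5.03
ee_pos: [0.5792, -0.0429, 0.0923]
ee_rot: [[-0.981, -0.194, 0.0], [-0.194, 0.981, -0.0], [-0.0, -0.0, -1.0]]
ft_force: [-0.4, -0.3, -1.1]
grip_width: -0.001
time: 5.28
ee_pos: [0.5802, -0.0427, 0.0923]
ee_rot: [[-0.981, -0.194, 0.0], [-0.194, 0.981, -0.0], [-0.0, -0.0, -1.0]]
ft_force: [0.5, 0.4, -0.4]
grip_width: 0.001
```

```bash
python3 -m inch '-1 0 0 0 1; -1 0 0 0 1'; python3 -m inch '-1 0 0 0 1; -1 0 0 0 1'; python3 -m inch '-1 0 0 0 1; -1 0 0 0 1';  python3 -c "
from h import *
go([])"
```

```text
time: 5.52
ee_pos: [0.5812, -0.0425, 0.0923]
ee_rot: [[-0.981, -0.194, 0.0], [-0.194, 0.981, -0.0], [-0.0, -0.0, -1.0]]
ft_force: [-0.3, 0.9, -0.6]
grip_width: -0.001
time: 5.78
ee_pos: [0.5822, -0.0423, 0.0923]
ee_rot: [[-0.981, -0.194, 0.0], [-0.194, 0.981, -0.0], [-0.0, -0.0, -1.0]]
ft_force: [0.6, -0.2, 1.0]
grip_width: 0.003
time: 6.02
ee_pos: [0.5826, -0.0423, 0.0923]
ee_rot: [[-0.981, -0.194, -0.001], [-0.194, 0.981, -0.0], [0.001, -0.0, -1.0]]
ft_force: [-5.0, -1.1, 2.8]
grip_width: 0.001
t 6.025 z 0.0923 reader [ 27.7 -82.4] toolyang-rdr -0.02 turn(rad) needed -0.0003 F [-5.  -1.1  2.8] g 0.0
```

```bash
python3 -m inch '-1 0 0 0 1; -1 0 0 0 1'; python3 -m inch '3 0 0 0 1; 20 0 0 0 1; 40 0 0 0 1; 50 0 -30 0 1;50 0 -45 0 1'; python3 - <<'E'
from h import *
from rig import cams
go([])
for n in ['wrist']:
    d=cams.get_image(n);pickle.dump(d,open(f'pics/{n}4.pkl','wb'));i=d['img']
    cv2.imwrite(f'pics/{n}4.png',cv2.resize(i,(800,600)))
E
```

```text
time: 6.28
ee_pos: [0.5826, -0.0423, 0.0922]
ee_rot: [[-0.981, -0.194, -0.004], [-0.194, 0.981, -0.001], [0.004, -0.0, -1.0]]
ft_force: [-11.6, -1.4, 8.0]
grip_width: 0.0
time: 6.9
ee_pos: [0.5353, -0.0517, 0.1386]
ee_rot: [[-0.981, -0.194, 0.002], [-0.194, 0.981, -0.0], [-0.001, -0.0, -1.0]]
ft_force: [-0.1, -0.4, 0.4]
grip_width: -0.0
t 6.9 z 0.1386 reader [-20.5 -82.5] toolyang-rdr -0.02 turn(rad) needed -0.0004 F [-0.1 -0.4  0.4] g -0.0
```

View pics/wrist4.png

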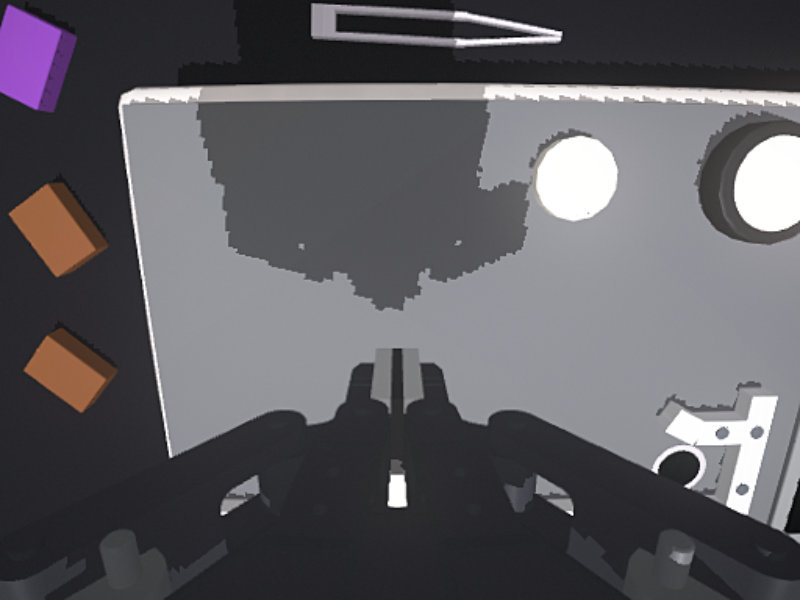

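```bash
python3 -m inch '-50 -10 -50 0 1; -100 -20 -70 0 1; -130 -20 -80 0 1; -130 -20 -80 0 1'; python3 - <<'E'
from h import *
from rig import cams
go([])
for n in ['wrist']:
    d=cams.get_image(n);pickle.dump(d,open(f'pics/{n}5.pkl','wb'));i=d['img']
    cv2.imwrite(f'pics/{n}5.png',cv2.resize(i,(800,600)))
E
```

```text
time: 7.45
ee_pos: [0.6686, -0.0451, 0.2169]
ee_rot: [[-0.981, -0.194, 0.002], [-0.194, 0.981, 0.001], [-0.002, 0.0, -1.0]]
ft_force: [-0.2, 0.8, -0.6]
grip_width: -0.004
t 7.45 z 0.2169 reader [ 111.5 -101.8] toolyang-rdr 0.02 turn(rad) needed 0.0003 F [-0.2  0.8 -0.6] g -0.0
```

View pics/wrist5.png

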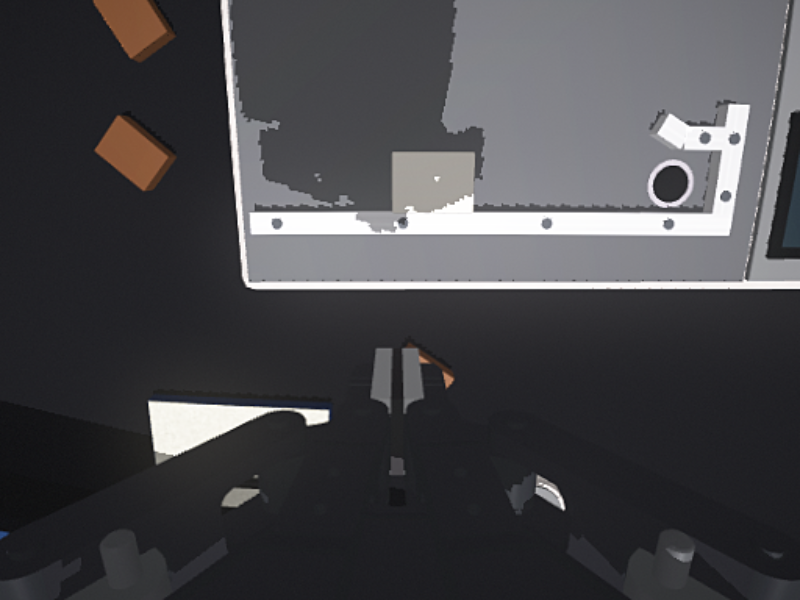

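The coupon lies square against the rail, top-face corners (393,152), (474,152), (474,212), (392,212). I'll measure it along with the rail and pocket.

```bash
python3 - <<'E'
from h import *
d=pickle.load(open('pics/wrist5.pkl','rb'))
f=lambda L:(np.array(L)+.5)/1.5625-.5
for n,p,z in [('coupon top',[(392.5,152),(474,152),(474,213)],.094),('window',[(670,183)],.08),('rail face top edge',[(250,212),(710,212)],.089),('stop inner',[(715,205)],.089)]:
    print(n,[w2r(w).round(1) for w in ray(d,f(p),z)])
t=r2w([52,-136]); go([[*t,.2169],[*t,.092]])
E
```

```text
coupon top [array([  37.6, -104.2]), array([ 37.5, -61.5]), array([ 69.3, -60.3])]
window [array([52.9, 53.9])]
rail face top edge [array([  69.1, -183.1]), array([68.2, 74.4])]
stop inner [array([64.2, 76.8])]
t 7.5 z 0.2164 reader [ 109.9 -101.9] toolyang-rdr 0.01 turn(rad) needed 0.0003 F [-0.4  0.7 -1.1] g -0.0
[ 57.9 -34.   -0.5]
[ 57.9 -34.1 124.4]
```

```bash
python3 -m inch '30 -20 0 0 1; 58 -34 30 0 1; 58 -34 80 0 1; 58 -34 117 0 1; 58 -34 117 0 1'; python3 -c "
from h import *
t=r2w([52.3,-124]);go([[*t,.092]])"
```

```text
time: 8.12
ee_pos: [0.6145, -0.0906, 0.0983]
ee_rot: [[-0.981, -0.194, -0.004], [-0.194, 0.981, 0.0], [0.004, 0.001, -1.0]]
ft_force: [0.1, 0.4, 0.3]
grip_width: 0.001
t 8.125 z 0.0983 reader [  49.6 -136. ] toolyang-rdr -0.01 turn(rad) needed -0.0001 F [0.1 0.4 0.3] g 0.0
[-2.7 12.   6.3]
```

```bash
python3 -m inch '0 0 6 0 1; 0 0 6 0 1;0 0 6 0 1'; python3 -c "
from h import *
t=r2w([52.3,-124]);go([[*t,.092]])"
```

```text
time: 8.5
ee_pos: [0.6165, -0.0907, 0.0952]
ee_rot: [[-0.981, -0.194, 0.001], [-0.194, 0.981, -0.0], [-0.001, -0.0, -1.0]]
ft_force: [-0.5, -0.2, -0.1]
grip_width: -0.004
t 8.5 z 0.0952 reader [  51.5 -136.5] toolyang-rdr -0.01 turn(rad) needed -0.0002 F [-0.5 -0.2 -0.1] g -0.0
[-0.8 12.5  3.2]
```

```bash
python3 -m inch '-0.5 4 3 0 1; -0.5 10 3 0 1; -0.5 16 3 0 1; -0.5 22 3 0 1; -0.5 28 3 0 1'; python3 -m inch '0 6 0 0 1; 0 12 0 0 1; 0 18 0 0 1; 0 24 0 0 1; 0 30 0 0 1';python3 -c "
from h import *
go([])"; python3 -m inch '0 6 0 0 1; 0 12 0 0 1; 0 18 0 0 1; 0 24 0 0 1; 0 30 0 0 1'; python3 - <<'E'
from h import *
from rig import cams
go([])
for n in ['wrist','top']:
    d=cams.get_image(n);pickle.dump(d,open(f'pics/{n}6.pkl','wb'));i=d['img']
    cv2.imwrite(f'pics/{n}6.png',cv2.resize(i,(800,600)) if n=='wrist' else cv2.resize(i[145:265,180:340],None,fx=5,fy=5,interpolation=cv2.INTER_CUBIC))
E
```

```text
time: 9.12
ee_pos: [0.6111, -0.0627, 0.0914]
ee_rot: [[-0.981, -0.194, 0.0], [-0.194, 0.981, -0.0], [-0.0, -0.0, -1.0]]
ft_force: [0.4, -0.7, 0.5]
grip_width: 0.002
time: 9.75
ee_pos: [0.6053, -0.0333, 0.0913]
ee_rot: [[-0.981, -0.194, -0.0], [-0.194, 0.981, -0.0], [0.0, -0.0, -1.0]]
ft_force: [1.1, -0.3, 1.0]
grip_width: -0.001
t 9.75 z 0.0913 reader [ 51.7 -78. ] toolyang-rdr -0.01 turn(rad) needed -0.0002 F [ 1.1 -0.3  1. ] g -0.0
time: 10.38
ee_pos: [0.5995, -0.0039, 0.0913]
ee_rot: [[-0.981, -0.194, -0.0], [-0.194, 0.981, -0.0], [0.0, -0.0, -1.0]]
ft_force: [0.2, -1.1, 1.1]
grip_width: -0.0
t 10.375 z 0.0913 reader [ 51.7 -48. ] toolyang-rdr -0.01 turn(rad) needed -0.0002 F [ 0.2 -1.1  1.1] g -0.0
```

View pics/wrist6.png

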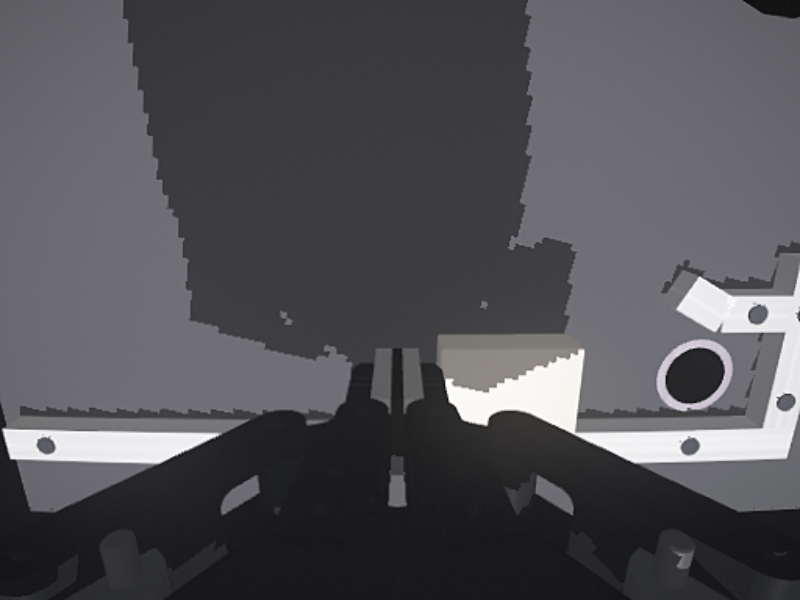

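View pics/top6.png

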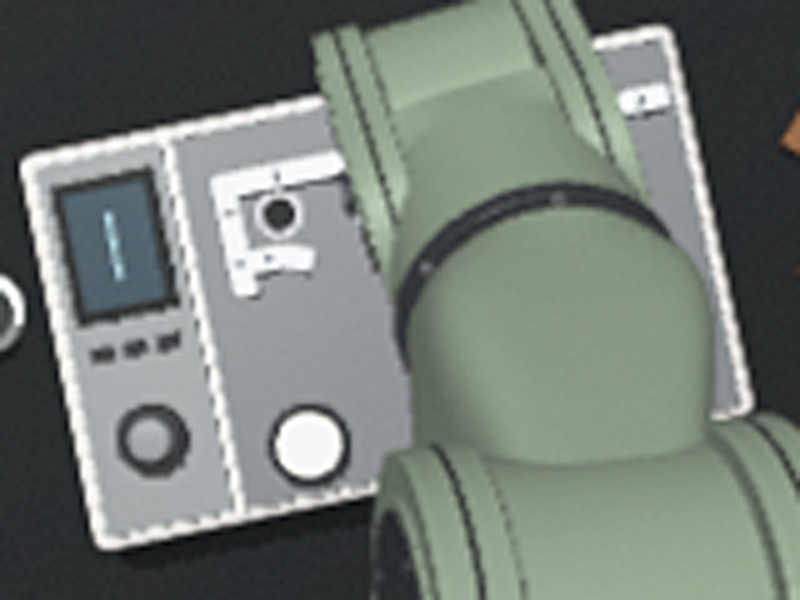

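```bash
python3 - <<'E'
from h import *
d=pickle.load(open('pics/wrist6.pkl','rb'))
i=d['img'];cv2.imwrite('pics/w6c.png',cv2.resize(i[190:310,270:512],None,fx=3.3,fy=3.3,interpolation=cv2.INTER_CUBIC))
E
```

```text
(no output)
```

View pics/w6c.png

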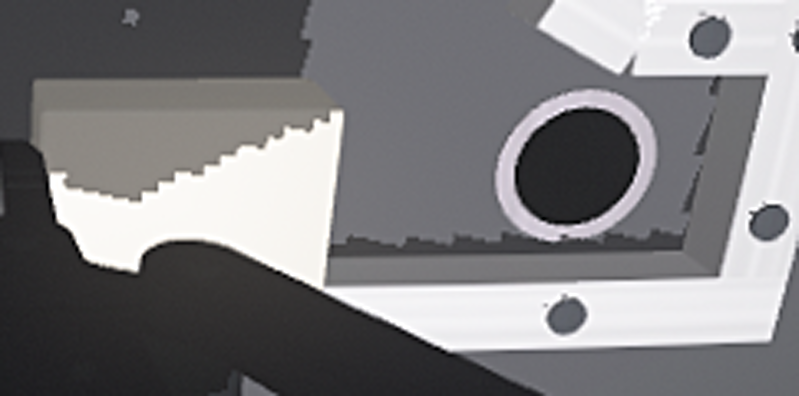

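```bash
python3 - <<'E'
from h import *
d=pickle.load(open('pics/wrist6.pkl','rb'))
f=lambda L:np.array([[270+(u+.5)/3.3-.5,190+(v+.5)/3.3-.5] for u,v in L])
for n,p,z in [('near edge',[(35,108),(342,110)],.094),('lead edge',[(342,110),(327,283)],.094),('rail face top',[(330,288),(720,275)],.089),('rail face foot',[(332,252),(684,247)],.08),('stop top',[(766,80),(720,275)],.089),('window',[(577,165)],.08)]:
    print(n,[w2r(w).round(1) for w in ray(d,f(p),z)])
E
```

```text
near edge [array([ 36.7, -35.8]), array([37.1,  8. ])]
lead edge [array([37.1,  8. ]), array([65.1,  8.9])]
rail face top [array([69. , 11.6]), array([68.2, 75.8])]
rail face foot [array([67.9, 15.1]), array([68.2, 76.1])]
stop top [array([34.9, 75.7]), array([68.2, 75.8])]
window [array([52.7, 54.2])]
```

```bash
python3 -m inch '0 6 0 0 1; 0 12 0 0 1; 0 18 0 0 1; 0 24 0 0 1; 0 30 0 0 1'; python3 -m inch '0 6 0 0 1; 0 12 0 0 1; 0 18 0 0 1; 0 24 0 0 1; 0 29 0 0 1'; python3 -c "
from h import *
go([])"; python3 -m inch '0 2 0 0 1; 0 4 0 0 1; 0 6 0 0 1; 0 6 0 0 1';python3 -m inch '0 1 0 0 1; 0 1 0 0 1';  python3 -c "
from h import *
go([])"
```

```text
time: 11.1
ee_pos: [0.5936, 0.0256, 0.0913]
ee_rot: [[-0.981, -0.194, -0.0], [-0.194, 0.981, -0.0], [0.0, -0.0, -1.0]]
ft_force: [0.1, -0.9, -0.2]
grip_width: 0.001
time: 11.72
ee_pos: [0.588, 0.0541, 0.0913]
ee_rot: [[-0.981, -0.194, -0.0], [-0.194, 0.981, -0.0], [0.0, -0.0, -1.0]]
ft_force: [0.3, 0.3, 0.4]
grip_width: 0.0
t 11.725 z 0.0913 reader [51.7 11.1] toolyang-rdr -0.0 turn(rad) needed -0.0 F [0.3 0.3 0.4] g 0.0
time: 12.22
ee_pos: [0.587, 0.0597, 0.0913]
ee_rot: [[-0.981, -0.194, 0.0], [-0.194, 0.981, -0.0], [-0.0, -0.0, -1.0]]
ft_force: [0.2, 0.2, 0.6]
grip_width: 0.001
time: 12.48
ee_pos: [0.5868, 0.0606, 0.0913]
ee_rot: [[-0.981, -0.194, 0.0], [-0.194, 0.981, 0.0], [-0.0, -0.0, -1.0]]
ft_force: [0.4, 0.3, 0.1]
grip_width: 0.001
t 12.475 z 0.0913 reader [51.8 17.7] toolyang-rdr -0.01 turn(rad) needed -0.0002 F [0.4 0.3 0.1] g 0.0
```

```bash
python3 -m inch '0 1 0 0 1; 0 1 0 0 1'; python3 -m inch '0 1 0 0 1; 0 1 0 0 1';  python3 -m inch '0 1 0 0 1; 0 1 0 0 1';  python3 -c "
from h import *
go([])"
```

```text
time: 12.72
ee_pos: [0.5865, 0.0616, 0.0913]
ee_rot: [[-0.981, -0.194, -0.0], [-0.194, 0.981, -0.0], [0.0, -0.0, -1.0]]
ft_force: [-0.8, -0.2, 0.3]
grip_width: -0.001
time: 12.98
ee_pos: [0.5864, 0.0622, 0.0913]
ee_rot: [[-0.981, -0.194, 0.0], [-0.194, 0.981, -0.0], [0.0, -0.0, -1.0]]
ft_force: [0.6, -2.2, 0.1]
grip_width: 0.003
time: 13.22
ee_pos: [0.5864, 0.0625, 0.0914]
ee_rot: [[-0.981, -0.193, 0.0], [-0.193, 0.981, -0.001], [0.0, -0.001, -1.0]]
ft_force: [0.9, -6.9, 0.8]
grip_width: 0.001
t 13.225 z 0.0914 reader [51.7 19.6] toolyang-rdr -0.05 turn(rad) needed -0.0009 F [ 0.9 -6.9  0.8] g 0.0
```

Contact with the end stop came at y = 19.6, as predicted. I'll press 1 mm more to square it, then back off in -y and look.

```bash
python3 -m inch '-0.5 1 0 0 1; -1 1 0 0 1'; python3 -m inch '0 -4 0 0 1; 0 -25 0 0 1; -20 -40 -50 0 1; -50 -40 -100 0 1;-50 -40 -100 0 1'; python3 - <<'E'
from h import *
from rig import cams
go([])
for n in ['wrist']:
    d=cams.get_image(n);pickle.dump(d,open(f'pics/{n}7.pkl','wb'));i=d['img']
    cv2.imwrite(f'pics/{n}7.png',cv2.resize(i,(800,600)))
    cv2.imwrite('pics/w7c.png',cv2.resize(i[70:190,350:512],None,fx=4.9,fy=4.9,interpolation=cv2.INTER_CUBIC))
E
```

```text
time: 13.48
ee_pos: [0.5866, 0.0627, 0.0913]
ee_rot: [[-0.981, -0.193, -0.001], [-0.193, 0.981, -0.003], [0.002, -0.003, -1.0]]
ft_force: [-3.1, -12.1, 3.6]
grip_width: -0.005
time: 14.1
ee_pos: [0.6462, 0.0359, 0.1946]
ee_rot: [[-0.981, -0.194, 0.006], [-0.194, 0.981, 0.002], [-0.006, 0.0, -1.0]]
ft_force: [-0.9, -0.1, -1.4]
grip_width: 0.002
t 14.1 z 0.1946 reader [105.3 -18. ] toolyang-rdr -0.02 turn(rad) needed -0.0003 F [-0.9 -0.1 -1.4] g 0.0
```

View pics/wrist7.png

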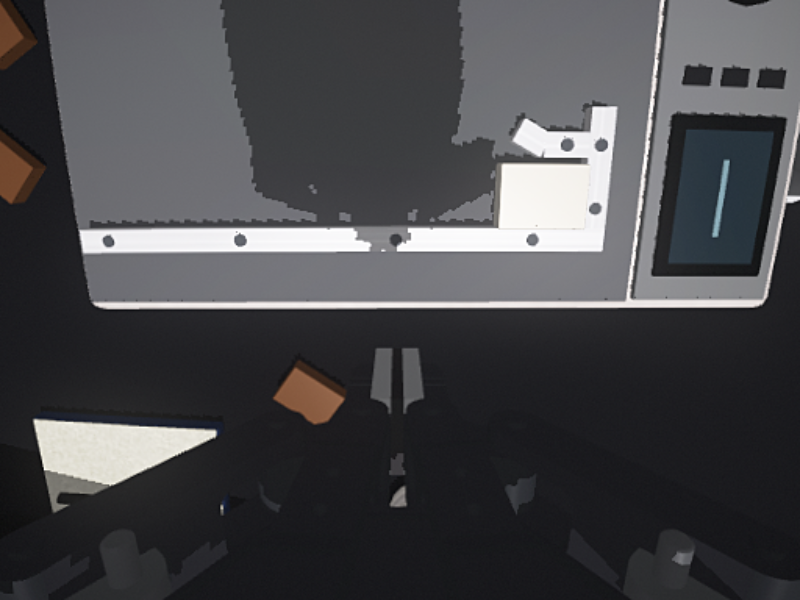

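```bash
python3 - <<'E'
from h import *
d=pickle.load(open('pics/wrist7.pkl','rb'));i=d['img']
cv2.imwrite('pics/w7d.png',cv2.resize(i[90:165,305:405],None,fx=8,fy=8,interpolation=cv2.INTER_CUBIC))
E
```

```text
(no output)
```

View pics/w7d.png

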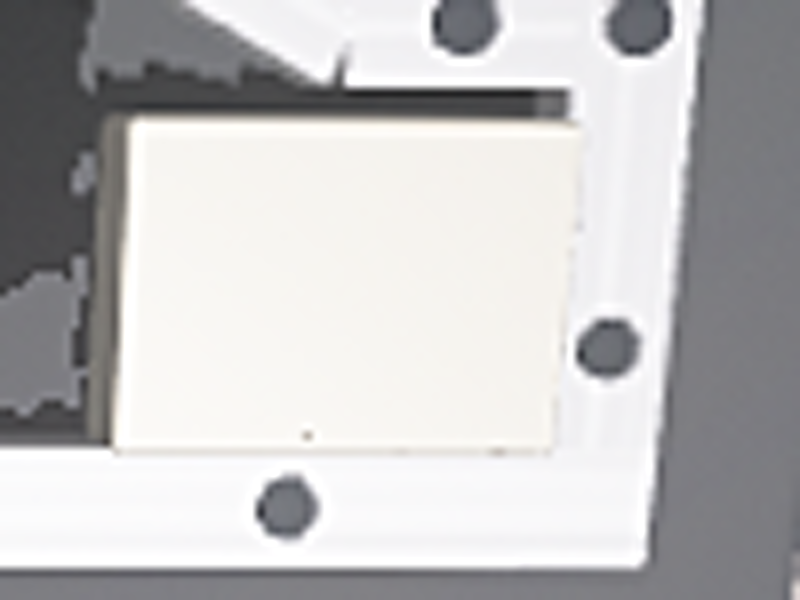

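```bash
python3 - <<'E'
from h import *
d=pickle.load(open('pics/wrist7.pkl','rb'))
f=lambda L:np.array([[305+(u+.5)/8-.5,90+(v+.5)/8-.5] for u,v in L])
for n,p,z in [('coupon top',[(130,118),(580,122),(552,452),(115,450)],.094),('rail top',[(10,446),(100,446)],.089),('guide inner',[(350,88),(570,90)],.089),('stop top corner',[(570,92)],.089),('bar outer corner',[(645,567)],.089)]:
    print(n,[w2r(w).round(1) for w in ray(d,f(p),z)])
E
```

```text
coupon top [array([37.4, 32.3]), array([37.3, 75.2]), array([68.7, 75.6]), array([68.7, 32.5])]
rail top [array([69. , 23.1]), array([69. , 32.1])]
guide inner [array([34.4, 54.5]), array([34.4, 75.9])]
stop top corner [array([34.6, 75.9])]
bar outer corner [array([81. , 88.3])]
```

The coupon is home. It measures x 37.4 to 68.7 against the rail at 69.0, y to 75.4 against the stop at 75.9, guide gap 2.95 mm (nominal 3), yaw about 0. Next is the start key.

```bash
python3 -m inch '30 50 -10 0 1; 60 100 -10 0 1; 90 150 -10 0 1; 115 164 -10 0 1; 115 164 -10 0 1'; python3 - <<'E'
from h import *
from rig import cams
go([])
for n in ['wrist']:
    d=cams.get_image(n);pickle.dump(d,open(f'pics/{n}8.pkl','wb'));i=d['img']
    cv2.imwrite(f'pics/{n}8.png',cv2.resize(i,(800,600)))
E
```

```text
time: 14.78
ee_pos: [0.4971, 0.1746, 0.2009]
ee_rot: [[-0.98, -0.197, -0.002], [-0.197, 0.98, -0.0], [0.002, 0.0, -1.0]]
ft_force: [1.4, -0.5, 1.0]
grip_width: -0.001
t 14.775 z 0.2009 reader [-14.1 147. ] toolyang-rdr 0.14 turn(rad) needed 0.0025 F [ 1.4 -0.5  1. ] g -0.0
```

View pics/wrist8.png

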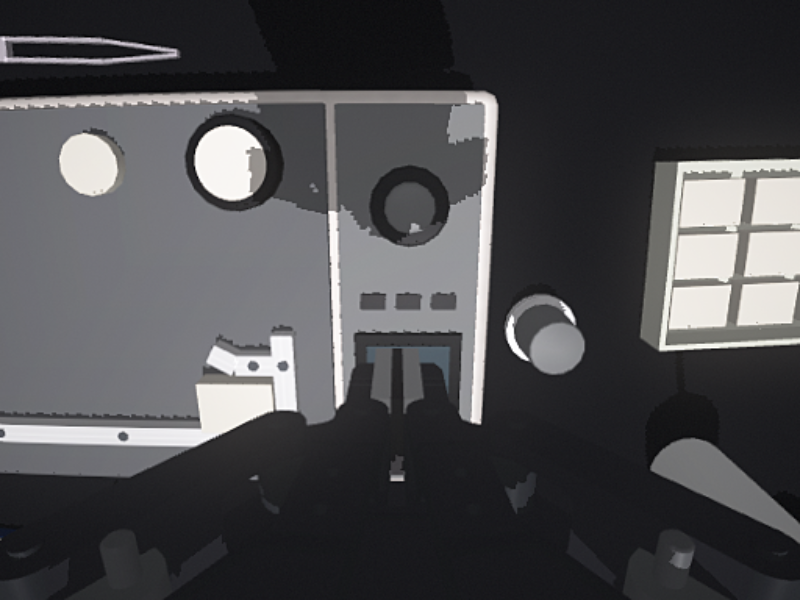

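```bash
python3 - <<'E'
from h import *
d=pickle.load(open('pics/wrist8.pkl','rb'))
f=lambda L:(np.array(L)+.5)/1.5625-.5
w=ray(d,f([(409.5,208.5)]),.099)[0];print(w,w2r(w),w2r(ray(d,f([(410,206)]),.09)[0]))
t=r2w([-60.5,150.7]);go([[*t,.2],[*t,.112]])
E
```

```text
[0.44989761 0.17136693] [-60.99088114 152.94692592] [-61.46968287 153.42996658]
t 14.825 z 0.2009 reader [-13. 146.] toolyang-rdr 0.06 turn(rad) needed 0.001 F [ 0.8  0.2 -0.3] g 0.0
[47.5  4.8  0.9]
[47.4  4.8 88.9]
```

```bash
python3 -m inch '30 5 20 0 1; 48 5.5 60 0 1; 48 5.5 85 0 1; 48 5.5 85 0 1;48 5.5 85 0 1'; python3 -m inch '0 0 3 0 1; 0 0 6 0 1; 0 0 6 0 1';python3 -m inch '0 0 1 0 1; 0 0 2 0 1; 0 0 2 0 1'; python3 -c "
from h import *
go([])"
```

```text
time: 15.45
ee_pos: [0.4515, 0.1696, 0.1169]
ee_rot: [[-0.981, -0.193, 0.0], [-0.193, 0.981, 0.0], [-0.0, -0.0, -1.0]]
ft_force: [0.9, -0.6, -0.8]
grip_width: 0.0
time: 15.82
ee_pos: [0.451, 0.1697, 0.1103]
ee_rot: [[-0.981, -0.194, -0.0], [-0.194, 0.981, -0.0], [0.0, -0.0, -1.0]]
ft_force: [0.1, -0.1, 0.3]
grip_width: -0.001
time: 16.2
ee_pos: [0.451, 0.1697, 0.1083]
ee_rot: [[-0.981, -0.194, -0.0], [-0.194, 0.981, -0.0], [0.0, -0.0, -1.0]]
ft_force: [-0.2, -0.0, -0.4]
grip_width: 0.004
t 16.2 z 0.1083 reader [-60.3 151.1] toolyang-rdr -0.01 turn(rad) needed -0.0001 F [-0.2 -0.  -0.4] g 0.0
```

Contact is expected at TCP z ≈ 0.107 and full travel at about 0.102.

```bash
python3 -m inch '0 0 1 0 1; 0 0 2 0 1; 0 0 2 0 1'; python3 -m inch '0 0 1 0 1; 0 0 2 0 1; 0 0 2 0 1';python3 -m inch '0 0 1 0 1; 0 0 1 0 1'; python3 -m inch '0 0 1 0 1; 0 0 1 0 1'
```

```text
time: 16.58
ee_pos: [0.451, 0.1698, 0.1063]
ee_rot: [[-0.981, -0.194, 0.0], [-0.194, 0.981, -0.0], [-0.0, -0.0, -1.0]]
ft_force: [-0.4, -0.0, 2.0]
grip_width: 0.006
time: 16.95
ee_pos: [0.451, 0.1698, 0.1043]
ee_rot: [[-0.981, -0.194, 0.0], [-0.194, 0.981, -0.0], [-0.0, -0.0, -1.0]]
ft_force: [-0.6, -0.6, 4.1]
grip_width: -0.004
time: 17.2
ee_pos: [0.451, 0.1697, 0.1033]
ee_rot: [[-0.981, -0.194, 0.0], [-0.194, 0.981, -0.0], [0.0, -0.0, -1.0]]
ft_force: [0.2, -0.1, 3.3]
grip_width: -0.003
time: 17.45
ee_pos: [0.451, 0.1698, 0.1023]
ee_rot: [[-0.981, -0.194, 0.0], [-0.194, 0.981, -0.0], [-0.0, -0.0, -1.0]]
ft_force: [-0.4, 0.4, 4.3]
grip_width: -0.001
```

```bash
python3 -m inch '0 0 1 0 1; 0 0 1 0 1'; python3 -m inch '0 0 1 0 1; 0 0 1 0 1'
```

```text
time: 17.7
ee_pos: [0.4511, 0.1698, 0.1018]
ee_rot: [[-0.981, -0.194, 0.001], [-0.194, 0.981, -0.0], [-0.001, -0.0, -1.0]]
ft_force: [-2.6, -1.0, 19.1]
grip_width: 0.003
time: 17.95
ee_pos: [0.4511, 0.1698, 0.1015]
ee_rot: [[-0.981, -0.194, 0.001], [-0.194, 0.981, 0.0], [-0.001, -0.0, -1.0]]
ft_force: [-6.1, -1.3, 37.7]
grip_width: -0.003
```

The key hit its hard stop at z ≈ 0.1018 (19 N, then 38 N), so it is fully down. I'll release, rise and check.

```bash
python3 -m inch '0 0 -2 0 1; 0 0 -6 0 1; 0 0 -12 0 1; 0 0 -40 0 1; 0 0 -80 0 1'; python3 -m inch '-20 50 -25 0 1; -20 110 -25 0 1; -20 170 -25 0 1; -20 200 -25 0 1;-20 200 -25 0 1'; python3 - <<'E'
from h import *
from rig import cams
go([])
for n in ['top','scene']:
    d=cams.get_image(n);pickle.dump(d,open(f'pics/{n}9.pkl','wb'));i=d['img']
    i=i[145:265,180:340] if n=='top' else i[150:260,170:330]
    cv2.imwrite(f'pics/{n}9.png',cv2.resize(i,None,fx=5,fy=5,interpolation=cv2.INTER_CUBIC))
E
```

```text
time: 18.58
ee_pos: [0.4505, 0.1696, 0.1808]
ee_rot: [[-0.981, -0.194, -0.002], [-0.194, 0.981, -0.001], [0.002, -0.0, -1.0]]
ft_force: [-0.2, -1.1, 0.2]
grip_width: -0.002
time: 19.2
ee_pos: [0.4305, 0.3718, 0.205]
ee_rot: [[-0.98, -0.197, -0.001], [-0.197, 0.98, 0.0], [0.001, 0.001, -1.0]]
ft_force: [-0.0, -1.2, 0.1]
grip_width: -0.002
t 19.2 z 0.205 reader [-41.1 353.3] toolyang-rdr 0.17 turn(rad) needed 0.003 F [-0.  -1.2  0.1] g -0.0
```

View pics/top9.png

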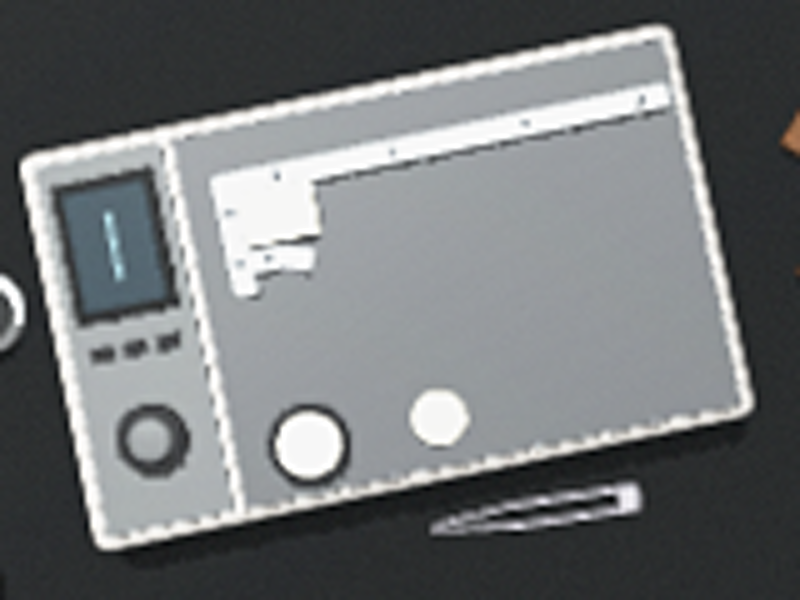

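View pics/scene9.png

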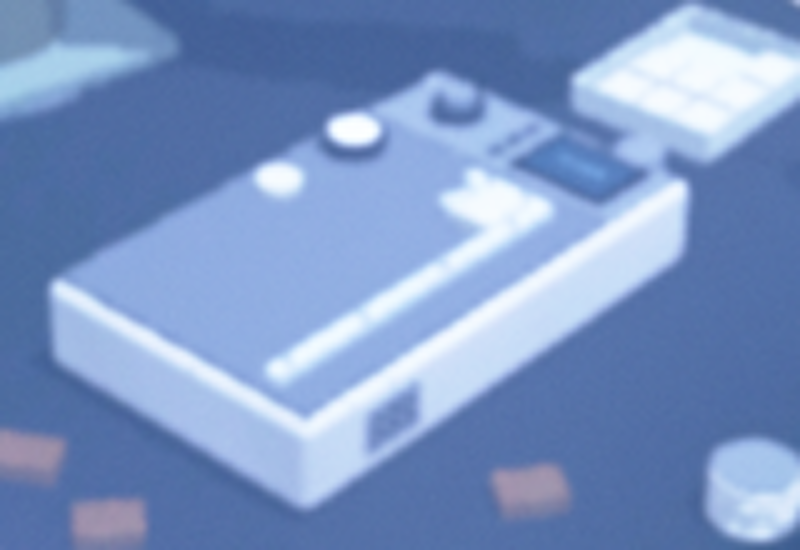

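The coupon fills the pocket, about (215-320, 180-245) in the crop. The pellet (439,417), tile (310,443) and key (153,438) are at the same pixels as before. I'll let the arm settle and hand in.

```bash
python3 -m inch '0 0 0 0 1; 0 0 0 0 1; 0 0 0 0 1'; python3 -c "
from rig import job
print(job.close_job())"
```

```text
time: 19.68
ee_pos: [0.432, 0.3695, 0.2054]
ee_rot: [[-0.981, -0.193, -0.0], [-0.193, 0.981, -0.0], [0.0, -0.0, -1.0]]
ft_force: [0.4, -0.5, -0.2]
grip_width: -0.001
the job is handed in; nothing more can be done
None
```

The job is handed in at 19.7 s of the 53 s. With the fingers shut, I pushed the coupon flat against the rail, slid it along the rail into the corner pocket, and only then pressed and released the start key.

- **Coupon:** In the wrist view before the key press, its edges measured within 0.3–0.5 mm of both rail and end stop, about what the edge reading allows. The gap to the outer guide was 2.95 mm (nominal 3 mm), with no measurable yaw. It was never gripped or lifted.
- **Key:** It reached its hard stop after about 5 mm of travel, and the force rose from 4 N to 38 N there. That 38 N was the highest force I read, at the fingertips. I then lifted clear. The pictures afterwards look the same as before the press, but they are too coarse to show a 5 mm return for certain.
- **Other objects:** The pellet, calibration tile and tweezers show at the same pixels in the top view as at the start. I did not measure the objects on the bench again, but the tool never came down near them.

The top and wrist cameras placed the rail about 1–2 mm apart, and the key estimates differed by up to 3 mm. I used the contact forces to set the pushes and the key depth. No check failed.

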